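# Knock a worn bush out of its housing on a bolster stand

### The job

Get the worn brass bush out of the dark steel housing: slide the housing along the grey knock-out stand, flat on the plate and never lifted, to the station with the large hole, so that its flange sits inside that station's yellow ring. Then take the thick drift (blue handle) from the wooden holder, push it down through the housing's bore until the bush drops out into the tray under the plate, and put the drift back upright in the hole it came from, fully home, leaving the housing inside the ring and everything else where it is.

Things in the scene. Friction and masses are not known exactly. Their poses are not given: they have to be found in the camera images.
- stand: Grey knock-out stand, fixed, 124 (its x) x 316 (its y) mm, top 60 mm above the bench. Origin at the centre of its underside; z up, y along its length. Three steel inserts lie end to end along its y, 96 mm apart, flush with the rim to form one flat plate; under them is an open catch tray with its floor 10 mm above the bench.
- insert_solid_center (a point): Centre of the top face of the solid steel insert (no hole), where the housing stands at the start. Each insert is 97 x 96 mm, 12 mm thick, with a yellow painted ring of 86 mm inner and 92 mm outer diameter round its centre. The order of the three inserts along the stand changes.
- insert_small_center (a point): Centre of the top face of the insert with the small hole (16 mm diameter, too small for the bush), same ring.
- insert_large_center (a point): Centre of the top face of the insert with the large through hole (40 mm diameter), same ring. The housing goes here.
- housing: Dark steel flanged housing, loose, about 0.8 kg: round foot flange 76 mm diameter and 12 mm high, above it a plain round body of 48 mm diameter up to 50 mm above its foot, to grip or push at any yaw. A bore of 28 mm diameter goes right through it along its z. Origin at the centre of its underside, z up.
- housing_mouth (a point): Centre of the top mouth of the housing's bore, 50 mm above its foot; z along the bore.
- bush: Worn brass bush, loose, 26 mm outside diameter, 13 mm hole, 24 mm long, tight in the lower end of the housing's bore. Origin at the centre of its lower end, which starts 4 mm above the housing's foot (its upper end 22 mm below the mouth). A push of roughly 5 to 18 N moves it down, with about that resistance all the way; it falls free after some 12 mm.
- drift: Thick drift, loose, 0.2 kg, upright: steel shank 20 mm diameter x 70 mm, above it a black hand guard 44 mm diameter x 8 mm (fingertips can bear on its upper face, 78 mm above the nose), then a blue handle 23 mm diameter x 48 mm; 126 mm in all. Origin at the centre of its nose (lower end), z up. Its guard, resting on the housing's top, would put the nose 20 mm below the housing's foot.
- drift_grip (a point): On the drift's axis in the middle of the blue handle's upper part, 102 mm above the nose.
- pin_punch: Thin pin punch with a red handle, same handle, guard and length as the drift, but its shank steps down to 10 mm; it stands in the other hole of the holder. Not needed; leave it there. Origin at its nose.
- holder: Light wooden tool holder, fixed, 58 (x) x 136 (y) x 78 mm. Origin at the centre of its underside. Two holes of 24 mm diameter, 74 mm deep, with 2 mm chamfers, 72 mm apart along its y; a tool is fully home when its guard rests on the holder's top.
- holder_hole_a (a point): Centre of the mouth of one hole of the holder (its -y hole), 78 mm above the bench. The drift may start in either hole.
- holder_hole_b (a point): Centre of the mouth of the other hole (its +y hole).
- swab_tub: White tub with a blue cap, 47 mm diameter, 62 mm high, a bystander. Origin at the centre of its underside.
- gauge_box: Closed wooden gauge-block box, 72 x 118 x 34 mm, a bystander. Origin at the centre of its underside.
- loupe: Black loupe standing on its foot, 37 mm diameter, 34 mm high, a bystander. Origin at the centre of its underside.
Mind the look-alikes: they are no part of the job. Of the things that look like the drift, the larger one is meant.

How it is judged:
By the outcome, as a careful person would: the job done as asked, in the order asked, and still so for the second after the job is handed in, with the robot touching nothing.
It also fails if it takes over 72 s, if anything falls off the work surface, if the arm or the gripper's body presses on something with over 40 N, if the wrist force passes 120 N, or if a joint passes its speed limit or range.

### The arm

A 6-joint arm with a two-finger parallel gripper is mounted at the origin on a cart in front of the work surface, level with it; the furniture and walls round the work are solid. World frame = base frame: x ahead of the robot, y to its left, z up, the work surface at z = 0. Lengths are in m, angles in rad, forces in N, time in s.
With the tool pointing down it reaches from about 0.275 to 0.875 m from the base axis. Payload 12.5 kg.
Tool frame: the origin (TCP) lies on the centre line of the jaws, within the pads' length; the fingertips stand r.finger_overhang ahead of it and the grasp point (between the pads) lies 3 mm ahead of it (r.finger_overhang is the distance from the TCP to the fingertips, in m); z points along the fingers, y is the line along which they close (so a half turn about z gives the same grasp; the last joint's range is limited). The gripper opens to 85 mm and grips with 20 to 120 N. Pads are 22 mm wide; open, the fingers measure 114 mm over their backs; the gripper's body (76 mm by 85 mm) begins 54 mm behind the grasp point. The pads swing forward as they close: fully open they stand 13 mm farther back than shut.
Start: joints at [-1.319, 0.351, 1.652, -0, 1.139, -0.085], TCP at [0.182, -0.519, 0.22] pointing down, gripper open.
Joint ranges: [-2.75, 2.75], [-0.79, 2.1], [0.01, 2.65], [-1.57, 4.71], [0.07, 3.14], [-2.87, 2.87]. Speed limits (rad/s): [2.22, 2.22, 2.79, 3.14, 3.14, 3.14].

### API

Orientations are given as a unit quaternion [x, y, z, w].
In Python, from cell import r, optics gives the robot as it stands. The module is installed in compiled form; this text tells all that it offers. Calls block until the motion is done:
- r.move_to(position, orientation): joint-space move of the TCP to a pose.
- r.move_linear(position, rot=None, vel=0.15): straight line of the TCP; rot=None keeps the orientation; vel is the mean speed in m/s.
- r.set_joints(angles): joint-space move.
- r.set_gripper(opening, squeeze=None): opening from 0.0 (shut) to 1.0 (fully open); squeeze is the grip in N (None keeps the last); returns when the fingers have stopped.
- r.sleep(seconds).
- r.inverse_kinematics(position, orientation): joint angles nearest the present ones, or None.
- optics.get_image(name): name is "side" or "top"; returns a dict with "pixels" (480x640x3 uint8, red, green, blue), "depth" (480x640 float32, m along the optical axis (not along the pixel's ray), 0 where there is no reading), "fx", "fy", "cx", "cy" (pixels), "camera_from_world" (4x4, takes a point from world to camera coordinates). Camera axes: x right, y down, z forward; pixel columns grow to the right and rows downward; lengths in m; the calibration is good to about 2 mm. A picture is of the moment at which its call begins.
A pose or a line that the arm cannot do raises r.PlanningError and nothing moves.
- r.hand_in(): hands the job in; it is judged then, once.
Readings, each from a call of its own:
- r.current_t(): time.
- r.current_q(): joint angles.
- r.current_qvel(): joint speeds.
- r.current_effort(): joint torques, N m.
- r.current_tool_pos(): TCP position.
- r.current_ee_rot(): TCP orientation.
- r.current_contact_force(): force on the tool from outside, world axes, zero at the start.
- r.current_torque(): the same for the moment, N m.
- r.current_opening(): opening from 0.0 (shut) to 1.0 (fully open).
- r.current_finger_force(): force on a finger pad.
Only numpy, scipy, OpenCV 4.12 (cv2) and the standard library are available. Lean on these libraries where they do the work, as an engineer would, in place of code of your own. Each camera call takes 0.05 s, during which the arm holds its last target. There are 200 camera calls.

## Working session

There is one attempt and no reset: what is moved stays moved. The work goes in short steps, each a Python script; the robot and the scene stay as the last script left them, time stands still between calls to the robot, and variables do not carry over. Pictures are saved under pics/ and viewed, at most 10 in all, crops included, and the job is handed in when it is done.

```bash
mkdir -p pics; cat > h.py <<'E'
import numpy as np, cv2
from cell import r, optics
def ray(im,u,v):
    T=np.linalg.inv(im["camera_from_world"]); d=T[:3,:3]@np.array([(u-im["cx"])/im["fx"],(v-im["cy"])/im["fy"],1.]); return T[:3,3],d
def onz(im,u,v,z):
    o,d=ray(im,u,v); return o+d*(z-o[2])/d[2]
def cloud(im):
    v,u=np.mgrid[:480,:640]; z=im["depth"]; c=np.stack([(u-im["cx"])/im["fx"]*z,(v-im["cy"])/im["fy"]*z,z,np.ones_like(z)],-1)
    w=c@np.linalg.inv(im["camera_from_world"]).T; w=w[...,:3]; w[z==0]=np.nan; return w
def save(im,n): cv2.imwrite("pics/"+n,im["pixels"][:,:,::-1])
E
python3 - <<'E'
from h import *
for n in("top","side"):
    im=optics.get_image(n); save(im,n+"0.png"); print(n,im["fx"],im["fy"],im["cx"],im["cy"]); print(np.linalg.inv(im["camera_from_world"]).round(3))
    np.savez(""+n+"0.npz",**im)
print(r.current_t(),r.finger_overhang,r.current_ee_rot(),r.current_opening())
E
```

```text
top 624.4921467031368 624.4921467031368 304.4197222006036 238.06461072350368
[[-6.000e-02 -9.780e-01  1.990e-01  4.060e-01]
 [-9.980e-01  5.800e-02 -1.100e-02 -7.900e-02]
 [-1.000e-03 -2.000e-01 -9.800e-01  1.142e+00]
 [ 0.000e+00  0.000e+00  0.000e+00  1.000e+00]]
side 586.8026983370892 586.8026983370892 326.8701303690267 232.28645734540345
[[ 0.835 -0.394  0.383  0.264]
 [-0.549 -0.577  0.604 -0.666]
 [-0.017 -0.715 -0.698  0.735]
 [ 0.     0.     0.     1.   ]]
0.1 0.022 [ 9.85849418e-01  1.67632505e-01 -5.87233903e-05 -5.15001193e-04] 0.9988620292809757
```

View pics/top0.png

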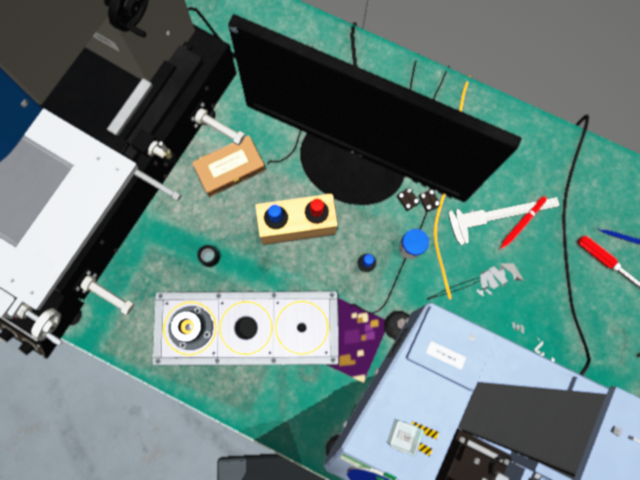

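View pics/side0.png

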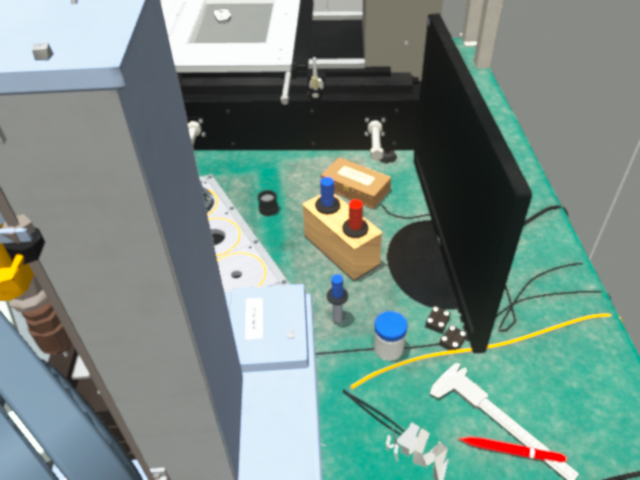

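Top view: the stand has the housing at (188,326) on the solid insert, the large hole at (246,327) and the small hole at (302,327). The holder has a blue handle at (276,213) and a red one at (317,207).

Candidates for the drift:
- Blue-handled tool in the holder, top (276,213), side (327,192).
- Small loose blue tool, top (367,262), side (337,295): a look-alike.
- Red pin punch, top (317,207).
- Blue tub cap, top (414,242).

My choice is the blue tool in the holder. I'll measure it and check it in a crop.

```bash
python3 - <<'E'
from h import *
im=dict(np.load("top0.npz")); si=dict(np.load("side0.npz"))
P=im["pixels"]; hsv=cv2.cvtColor(P,cv2.COLOR_RGB2HSV)
W=cloud(im); Ws=cloud(si)
def blobs(m,roi,amin=15):
    k=np.zeros_like(m); x0,y0,x1,y1=roi; k[y0:y1,x0:x1]=m[y0:y1,x0:x1]
    n,l,s,c=cv2.connectedComponentsWithStats(k)
    return [(s[i],c[i]) for i in range(1,n) if s[i][4]>=amin]
# yellow rings
ye=cv2.inRange(hsv,(20,60,120),(35,255,255))
roi=(155,290,340,368); cs=[]
for x0,x1 in((158,217),(217,274),(274,332)):
    ys,xs=np.nonzero(ye[295:362,x0:x1]); 
    e=cv2.fitEllipse(np.stack([xs+x0,ys+295],1).astype(np.float32)) if len(xs)>5 else None
    hull=cv2.convexHull(np.stack([xs+x0,ys+295],1).astype(np.int32)); e2=cv2.fitEllipse(hull); print(len(xs),e,e2, onz(im,*e2[0],.06).round(4))
dark=cv2.inRange(P.max(2),0,70)
for s,c in blobs(dark,(220,300,330,355)): print("hole",s,c,onz(im,*c,.06).round(4))
br=cv2.inRange(P.max(2),0,110)
for s,c in blobs(br,(160,300,216,355)): print("hous dark",s,c,onz(im,*c,.03).round(4))
blue=cv2.inRange(hsv,(100,150,60),(125,255,255)); red=cv2.inRange(hsv,(0,150,80),(8,255,255))|cv2.inRange(hsv,(172,150,80),(180,255,255))
for s,c in blobs(blue,(240,180,440,290)): print("blue",s,c,onz(im,*c,.12).round(4),np.nanmedian(W[int(c[1]),int(c[0])],0).round(3))
for s,c in blobs(red,(240,180,345,240)): print("red",s,c,onz(im,*c,.12).round(4))
hs=cv2.cvtColor(si["pixels"],cv2.COLOR_RGB2HSV)
for s,c in blobs(cv2.inRange(hs,(100,150,60),(125,255,255)),(300,160,420,345)): print("side blue",s,c)
# depth-based: 
def sel(W,lo,hi,n):
    m=np.all((W>lo)&(W<hi),-1); p=W[m]; 
    if len(p): print(n,len(p),p.min(0).round(3),p.max(0).round(3),np.median(p,0).round(3))
    return p
p=sel(W,(.15,-.2,.1),(.45,.25,.118),"housing top"); 
p=sel(W,(.15,-.2,.1),(.6,.25,.2),"tall")
p=sel(W,(.3,-.15,.07),(.5,.1,.083),"holder top")
if len(p): print(cv2.minAreaRect((p[:,:2]*1000).astype(np.float32)))
p=sel(W,(.15,-.2,.055),(.4,.25,.065),"stand top"); print(cv2.minAreaRect((p[:,:2]*1000).astype(np.float32)))
for z0,z1 in((.13,.25),(.25,.4),(.4,.7)):
    # obstacles map
    for x0 in np.arange(0,.9,.1):
        print("".join("#" if np.any(np.all((W>(x0,y,z0))&(W<(x0+.1,y+.05,z1)),-1)) else "." for y in np.arange(.6,-.7,-.05)), end=" | ")
        print(x0.round(1))
a=P[180:300,240:400]; b=si["pixels"][160:330,280:420]
a=cv2.resize(a,None,fx=2.5,fy=2.5,interpolation=2); b=cv2.resize(b,None,fx=2.5,fy=2.5,interpolation=2); h=max(len(a),len(b)); out=np.zeros((h,a.shape[1]+b.shape[1],3),np.uint8); out[:len(a),:a.shape[1]]=a; out[:len(b),a.shape[1]:]=b
cv2.imwrite("pics/crop1.png",out[:,:,::-1])
E
```

```text
460 ((190.05984497070312, 328.2637939453125), (50.326290130615234, 52.68653106689453), 39.45101547241211) ((189.3878173828125, 327.88018798828125), (52.73176574707031, 54.86766052246094), 44.90157699584961) [0.4806 0.1153 0.06  ]
297 ((245.44444274902344, 327.54150390625), (51.51239776611328, 52.46448516845703), 37.75094985961914) ((245.41444396972656, 327.5191345214844), (53.05921936035156, 53.89451599121094), 41.962989807128906) [0.4755 0.0192 0.06  ]
281 ((301.3362731933594, 327.2084655761719), (51.85763931274414, 52.14724349975586), 14.392327308654785) ((301.367431640625, 327.18212890625), (53.291542053222656, 53.5201416015625), 24.659862518310547) [ 0.4703 -0.0769  0.06  ]
hole [235 318  22  21 355] [245.51267606 327.64507042] [0.4752 0.019  0.06  ]
hole [298 324   7   7  43] [301.11627907 327.11627907] [ 0.4704 -0.0765  0.06  ]
hous dark [186 310  21  34 202] [199.20792079 327.47524752] [0.4823 0.1034 0.03  ]
hous dark [179 320   4  12  18] [179.94444444 325.        ] [0.4887 0.1373 0.03  ]
hous dark [211 322   2  11  16] [211.3125 326.6875] [0.4824 0.082  0.03  ]
blue [267 205
[... 1222 characters left out ...]
. | 0.5
.....#######.###...##..... | 0.6
.....######.....#####..... | 0.7
......###########......... | 0.8
.......................... | 0.0
.......................... | 0.1
..................###..... | 0.2
..................##...... | 0.3
.......................... | 0.4
.......................... | 0.5
.......#...........##..... | 0.6
.......##.#.....#####..... | 0.7
........###.#####......... | 0.8
.......................... | 0.0
.......................... | 0.1
..................##...... | 0.2
..................##...... | 0.3
.......................... | 0.4
.......................... | 0.5
.......#.................. | 0.6
.......##................. | 0.7
........###............... | 0.8
```

View pics/crop1.png

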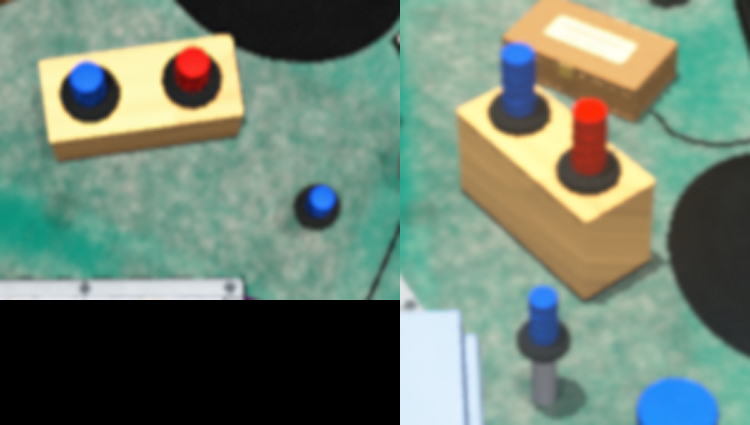

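Crop: the holder's blue tool has a handle and guard matching the red one in size. The loose blue tool is clearly smaller and stands on a thin shank, so it is the look-alike. Next I'll map the obstacles (grey-blue machine, monitor) and locate the housing before the first move.

```bash
python3 - <<'E'
from h import *
im=dict(np.load("top0.npz")); si=dict(np.load("side0.npz"))
p=np.concatenate([cloud(im).reshape(-1,3),cloud(si).reshape(-1,3)]); p=p[~np.isnan(p[:,0])]
print("cm max height; cols y=.30..-.70 step .05"); 
for x0 in np.arange(0,.9,.05):
    row=[]
    for y in np.arange(.30,-.7,-.05):
        m=(abs(p[:,0]-x0)<.025)&(abs(p[:,1]-y)<.025); row.append("%3d"%round(100*p[m,2].max()) if m.sum()>3 else "  ?")
    print("%.2f"%x0,*row)
def proj(im,P): c=im["camera_from_world"]@np.r_[P,1]; return (im["fx"]*c[0]/c[2]+im["cx"]).round(),(im["fy"]*c[1]/c[2]+im["cy"]).round()
for P in((.182,-.519,.22),(0.1,-.25,.5)): print(proj(im,P),proj(si,P))
# axis of the tool from two views (blue blob centre ~ z .11 both; closest point of rays)
def tri(a,b):
    o1,d1=ray(im,*a);o2,d2=ray(si,*b); A=np.stack([d1,-d2],1); s=np.linalg.lstsq(A,o2-o1,rcond=None)[0]; return (o1+d1*s[0]).round(4),(o2+d2*s[1]).round(4)
print("blue tri",tri((274.8,213.8),(326.5,190.4)))
# cap top of blue handle in top view: brighter blob
hsv=cv2.cvtColor(im["pixels"],cv2.COLOR_RGB2HSV)
for lo in (150,180,210):
    m=cv2.inRange(hsv,(100,150,lo),(125,255,255)); m[:, :240]=0;m[:,300:]=0;m[:180]=0;m[240:]=0
    c=cv2.moments(m,True); 
    if c["m00"]: print(lo,c["m00"],c["m10"]/c["m00"],c["m01"]/c["m00"],onz(im,c["m10"]/c["m00"],c["m01"]/c["m00"],.134).round(4))
# housing: circles
g=cv2.cvtColor(im["pixels"][290:366,150:226],cv2.COLOR_RGB2GRAY); G=cv2.resize(g,None,fx=8,fy=8,interpolation=2)
cv2.imwrite("pics/house.png",cv2.resize(im["pixels"][290:366,150:226][:,:,::-1],None,fx=7,fy=7,interpolation=2))
# guard black ellipse around blue drift + holder corners
wood=cv2.inRange(hsv,(15,60,170),(28,160,255)); wood[:, :250]=0;wood[:,345:]=0;wood[:190]=0;wood[250:]=0
c=max(cv2.findContours(wood,0,2)[0],key=cv2.contourArea); q=cv2.boxPoints(cv2.minAreaRect(c)); print("holder",q.round(1).tolist()); Q=np.array([onz(im,*v,.078) for v in q]); print(Q.round(4).tolist(),Q.mean(0).round(4))
E
```

```text
cm max height; cols y=.30..-.70 step .05
0.00   ?   ?   ?   ?   ?   ?   ?   ?   ?   ?   ?   ?   ?   ?   ?   ?   ?   ?   ?   ?
0.05   ?   ?   ?   ?   ?   ?   ?   ?   ?   ?   ?   ?   ?   ?   ?   ?   ?   ?   ?   ?
0.10 -73 -74 -66 -63 -64 -64 -63   1   0   0   ?   ?   ?   ?   ?   ?   ?   ?   ?   ?
0.15 -74 -74 -65   0   0  -1 -64 -64   ?   0   ?   ?  20  20   ?   ?   ?   ?   ?   ?
0.20 -74 -74 -74 -74 -74 -74   ?   ?   0   0   ?   ?  41  46   ?  51  55  54   ?   ?
0.25 -74 -74 -74 -74   ?   ?   0   1  18  20  21  30  48  50  62  55  56  54   ?   ?
0.30 -74 -74 -75   ?   1   1   1   1  19  20  25  47  62  62  63  62   ?   ?   ?   0
0.35 -74   ?   0   1   1   1   1   1   1  20  20  20  63  63  62  22  22  10   1   1
0.40   ?   1   6   6   7   7   7   7   7   6  20  22  22  22  20  20   2  10   3   1
0.45  23   1   7  11  12   7   7   7   7   6  15  22  22  22  20   1   1   2   2   1
0.50  24  10  11  11  11   7   7   7   6   7   1  22  21   6   3   3   1   1   1   1
0.55  24  23  10   7   7   6   7   6   6   6  10   1   1   6   3   4   3   1   2   3
0.60  24  24  23   1   4   4   1   1   
[... 516 characters left out ...]
oat64(129.0), np.float64(676.0))
(np.float64(512.0), np.float64(695.0)) (np.float64(-274.0), np.float64(220.0))
blue tri (array([ 0.6608, -0.0431,  0.1105]), array([ 0.6602, -0.0429,  0.1103]))
150 120.0 274.1666666666667 210.95 [ 0.6599 -0.0431  0.134 ]
180 116.0 274.17241379310343 210.82758620689654 [ 0.6602 -0.0431  0.134 ]
210 106.0 274.188679245283 210.5943396226415 [ 0.6605 -0.0432  0.134 ]
holder [[254.39999389648438, 203.60000610351562], [332.8999938964844, 192.60000610351562], [337.6000061035156, 226.1999969482422], [259.20001220703125, 237.1999969482422]]
[[0.6893, -0.0071, 0.078], [0.7012, -0.1462, 0.078], [0.64, -0.1503, 0.078], [0.6286, -0.0127, 0.078]] [ 0.6648 -0.0791  0.078 ]
```

View pics/house.png

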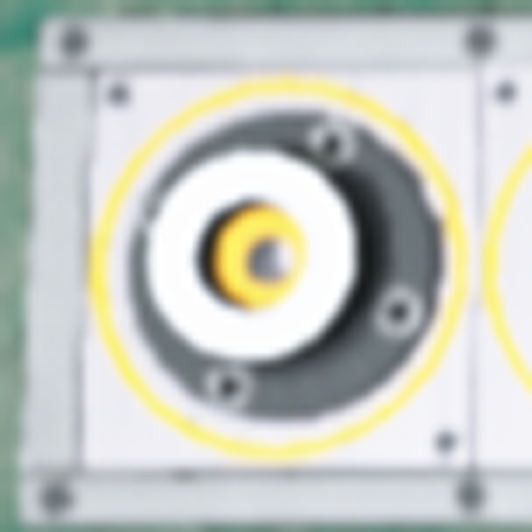

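The crop shows the housing's white top face at crop (252,255), image (186.0,326.4). Its flange is at image (190.9,327.7), and the bush is visible in the bore. The tall machine (0.62 m) stands between the start pose and the work, so I rise first, then swing over it.

```bash
cat >> h.py <<'E'
def quat(deg): a=np.radians(deg)/2; return [np.cos(a),np.sin(a),0,0]
def stat(s=""): print(s,"t%.1f"%r.current_t(),np.round(r.current_tool_pos(),4),"F",np.round(r.current_contact_force(),1),"op%.3f"%r.current_opening(),"ff",np.round(r.current_finger_force(),1))
E
python3 - <<'E'
from h import *
im=dict(np.load("top0.npz"))
print(onz(im,186.0,326.4,.11).round(4),onz(im,190.9,327.7,.072).round(4))
for p,q in(((.182,-.519,.72),r.current_ee_rot()),((.13,-.38,.72),r.current_ee_rot()),((.48,.115,.72),quat(176.8)),((.48,.115,.102),quat(176.8)),((.48,.115,.3),quat(176.8)),((.66,-.043,.108),quat(96))):
    j=r.inverse_kinematics(p,q); print(p,None if j is None else np.round(j,2))
try: r.move_linear([.182,-.519,.70],vel=.25)
except r.PlanningError as e: print("plan",e)
stat(); print(np.round(r.current_q(),2))
E
```

```text
[0.4799 0.1118 0.11  ] [0.4799 0.1106 0.072 ]
(0.182, -0.519, 0.72) [-1.32  0.51  0.17 -0.    2.46 -0.08]
(0.13, -0.38, 0.72) [-1.36  0.08  0.79 -0.    2.27 -0.12]
(0.48, 0.115, 0.72) [ 0.14  0.3   0.5  -0.    2.33 -1.37]
(0.48, 0.115, 0.102) [ 0.14  0.42  1.9  -0.    0.83 -1.37]
(0.48, 0.115, 0.3) [ 0.14  0.17  1.69 -0.    1.28 -1.37]
(0.66, -0.043, 0.108) [-0.14  0.67  1.43 -0.    1.04 -0.24]
 t3.2 [ 0.182  -0.5189  0.6999] F [ 0.5  1.  -0.6] op1.003 ff 0.0
[-1.32  0.43  0.37  0.    2.34 -0.08]
```

```bash
python3 - <<'E'
from h import *
r.move_to([.48,.1115,.70],quat(176.8)); stat()
r.move_to([.48,.1115,.20],quat(176.8)); stat()
r.move_linear([.48,.1115,.102],vel=.1); stat()
im=optics.get_image("top"); save(im,"top1.png"); np.savez("top1.npz",**im)
si=optics.get_image("side"); 
out=np.hstack([cv2.resize(im["pixels"][230:400,110:310],(480,408)),cv2.resize(si["pixels"][120:330,160:320],(311,408))]); cv2.imwrite("pics/c2.png",out[:,:,::-1])
E
```

```text
t5.6 [0.4802 0.1109 0.6999] F [ 0.1 -0.2 -0.9] op1.000 ff 0.0
 t7.5 [0.4808 0.1115 0.2008] F [-0.2  0.5 -0.6] op0.997 ff 0.0
 t8.6 [0.4804 0.1115 0.1025] F [ 0.6  0.  -0.4] op1.001 ff 0.0
```

View pics/c2.png

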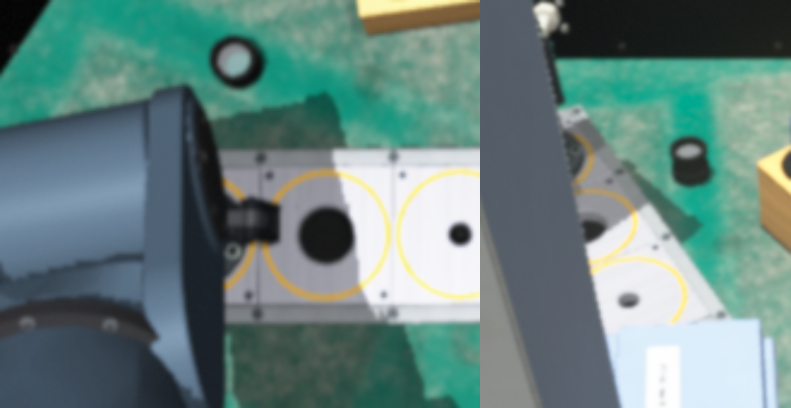

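The view is mostly blocked by the arm; one finger shows at image (213,320) beside the housing, clear of the large hole at (246,328). Grip gently and slide at constant height.

```bash
python3 - <<'E'
from h import *
r.set_gripper(0.4,squeeze=25); stat("grip")
p=r.current_tool_pos(); z=p[2]-.0003
r.move_linear([.4756,.0191,z],vel=.05); stat("slid")
r.set_gripper(1.0); stat("open")
r.move_linear([.4756,.0191,.20],vel=.15)
r.move_to([.60,-.043,.30],quat(96)); stat("away")
im=optics.get_image("top"); save(im,"top2.png"); np.savez("top2.npz",**im)
cv2.imwrite("pics/c3.png",cv2.resize(im["pixels"][280:380,150:340],None,fx=4,fy=4,interpolation=2)[:,:,::-1])
E
```

```text
grip t9.2 [0.48   0.1115 0.102 ] F [-0.6 -0.4 -0.4] op0.402 ff 0.0
slid t11.2 [0.4756 0.0192 0.1017] F [-0.8 -0.2  0.7] op0.403 ff 0.0
open t11.8 [0.4756 0.0191 0.1017] F [ 0.2  0.3 -0.3] op1.000 ff 0.0
away t13.8 [ 0.5996 -0.0428  0.2991] F [-0.3  0.3 -0.9] op1.002 ff 0.0
```

View pics/c3.png

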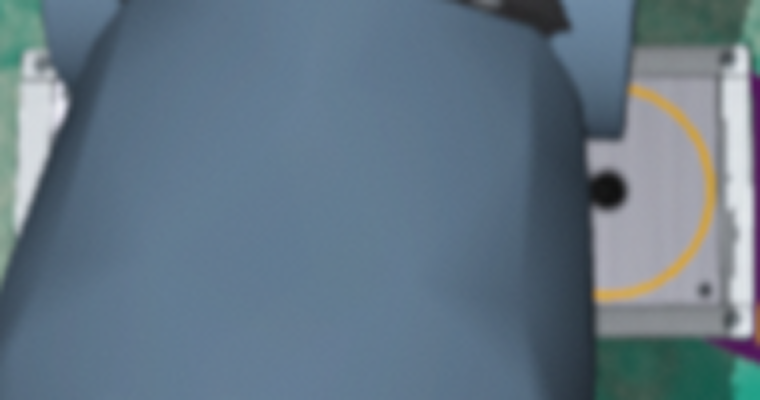

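The arm hides the station. The fingers reached 0.40 without force, so the housing may not have been taken along. Clear the view and look.

```bash
python3 - <<'E'
from h import *
r.move_to([.42,.32,.50],quat(150)); stat("away")
im=optics.get_image("top"); np.savez("top2.npz",**im); si=optics.get_image("side"); np.savez("side2.npz",**si)
out=np.hstack([cv2.resize(im["pixels"][280:380,150:340],(608,320)),cv2.resize(si["pixels"][160:320,180:270],(180,320))])
cv2.imwrite("pics/c4.png",out[:,:,::-1])
E
```

```text
away t15.5 [0.4205 0.3195 0.4993] F [ 0.6  0.4 -0.3] op1.004 ff 0.0
```

View pics/c4.png

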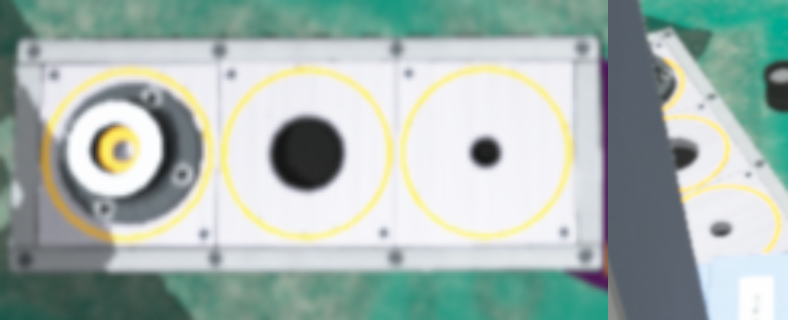

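The housing stayed on the solid insert at image (186,326) and nothing was disturbed, so the fingers passed over or around it. I'll check the finger height in the earlier depth image.

```bash
python3 - <<'E'
from h import *
im=dict(np.load("top1.npz")); W=cloud(im); W0=cloud(dict(np.load("top0.npz"))); W2=cloud(dict(np.load("top2.npz")))
for v in range(312,336,4): print(v,[tuple((W[v,u]*1000).round().tolist()) for u in range(204,230,6)])
print("plate",np.nanmedian(W0[315:340,262:270].reshape(-1,3),0),"housing top",np.nanmedian(W0[324:329,174:178].reshape(-1,3),0),np.nanmedian(W2[324:329,174:178].reshape(-1,3),0), "ring", [W0[v,u].round(3) for v,u in((314,186),(338,186),(326,174),(326,198))])
E
```

```text
312 [(494.0, 68.0, 195.0), (505.0, 78.0, 65.0), (490.0, 46.0, 227.0), (505.0, 59.0, 58.0), (504.0, 48.0, 62.0)]
316 [(474.0, 43.0, 356.0), (485.0, 56.0, 217.0), (484.0, 46.0, 229.0), (485.0, 40.0, 206.0), (497.0, 48.0, 63.0)]
320 [(468.0, 43.0, 361.0), (479.0, 55.0, 228.0), (nan, nan, nan), (479.0, 40.0, 205.0), (490.0, 49.0, 59.0)]
324 [(463.0, 42.0, 365.0), (473.0, 55.0, 227.0), (472.0, 46.0, 230.0), (473.0, 41.0, 205.0), (483.0, 49.0, 59.0)]
328 [(458.0, 42.0, 366.0), (467.0, 55.0, 227.0), (466.0, 46.0, 230.0), (468.0, 41.0, 204.0), (476.0, 49.0, 61.0)]
332 [(464.0, 70.0, 191.0), (465.0, 63.0, 175.0), (471.0, 70.0, 60.0), (463.0, 44.0, 181.0), (469.0, 49.0, 62.0)]
plate [ 0.47427423 -0.01534181  0.05979494] housing top [0.4815371  0.12892196 0.11094977] [0.48159045 0.1290477  0.10967956] ring [array([0.5  , 0.111, 0.112]), array([0.461, 0.112, 0.11 ]), array([0.482, 0.131, 0.11 ]), array([0.479, 0.092, 0.109])]
```

The depth shows only the linkage (z≈0.205–0.23 with TCP at 0.102), which suggests the fingertips are higher than assumed. I'll place the gripper in the side camera's view and compare.

```bash
python3 - <<'E'
from h import *
r.move_to([.60,-.043,.28],quat(96)); r.set_gripper(0.4); stat()
si=optics.get_image("side"); np.savez("side3.npz",**si); im=optics.get_image("top"); np.savez("top3.npz",**im)
o=si["pixels"].copy()
p=r.current_tool_pos()
for dz,c in((0,(255,0,0)),(-.022,(255,255,0))):
    C=si["camera_from_world"]@np.r_[p+[0,0,dz],1]; u,v=si["fx"]*C[0]/C[2]+si["cx"],si["fy"]*C[1]/C[2]+si["cy"]; print(u,v); cv2.circle(o,(int(u),int(v)),2,c,-1)
cv2.imwrite("pics/c5.png",cv2.resize(o[0:320,160:500],None,fx=1.8,fy=1.8,interpolation=2)[:,:,::-1])
E
```

```text
t17.9 [ 0.6   -0.043  0.28 ] F [-0.2  0.4  0.1] op0.404 ff 0.0
288.58481916349314 113.61429446873595
289.54771001535397 126.80352905234929
```

View pics/c5.png

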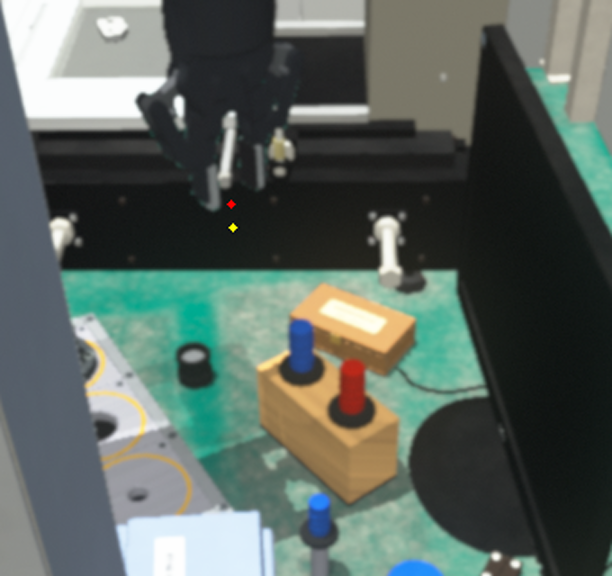

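The picture shows the real fingertips at image (278,115) and (305,104), well above the projected tip (289.5,127). I'll quantify that with the depth data, which costs no robot time.

```bash
python3 - <<'E'
from h import *
si=dict(np.load("side3.npz")); W=cloud(si); 
m=np.zeros((480,640),bool); m[0:130,230:340]=1
m&=(abs(W[...,0]-.60)<.09)&(abs(W[...,1]+.043)<.06)&(W[...,2]>.2)&(W[...,2]<.45)
p=W[m]; print(len(p))
for z in np.arange(.24,.40,.01):
    q=p[(p[:,2]>=z)&(p[:,2]<z+.01)]
    if len(q): print("%.2f"%z,len(q),q.min(0).round(3),q.max(0).round(3),q.mean(0).round(3))
E
```

```text
6345
0.28 1 [ 0.617 -0.042  0.289] [ 0.617 -0.042  0.289] [ 0.617 -0.042  0.289]
0.29 127 [ 0.569 -0.058  0.29 ] [ 0.628 -0.031  0.3  ] [ 0.6   -0.048  0.296]
0.30 191 [ 0.567 -0.058  0.3  ] [ 0.63 -0.03  0.31] [ 0.596 -0.048  0.305]
0.31 221 [ 0.567 -0.059  0.31 ] [ 0.631 -0.03   0.32 ] [ 0.596 -0.048  0.315]
0.32 183 [ 0.567 -0.059  0.32 ] [ 0.629 -0.031  0.33 ] [ 0.6   -0.049  0.325]
0.33 267 [ 0.549 -0.062  0.33 ] [ 0.649 -0.029  0.34 ] [ 0.601 -0.05   0.336]
0.34 479 [ 0.546 -0.062  0.34 ] [ 0.653 -0.027  0.35 ] [ 0.596 -0.048  0.345]
0.35 430 [ 0.541 -0.064  0.35 ] [ 0.657 -0.028  0.36 ] [ 0.593 -0.05   0.356]
0.36 528 [ 0.538 -0.066  0.36 ] [ 0.659 -0.026  0.37 ] [ 0.599 -0.051  0.365]
0.37 511 [ 0.534 -0.064  0.37 ] [ 0.664 -0.027  0.38 ] [ 0.597 -0.054  0.375]
0.38 696 [ 0.532 -0.066  0.38 ] [ 0.666 -0.025  0.39 ] [ 0.59  -0.054  0.385]
0.39 730 [ 0.534 -0.067  0.39 ] [ 0.662 -0.024  0.4  ] [ 0.59  -0.053  0.394]
0.40 317 [ 0.557 -0.06   0.4  ] [ 0.638 -0.039  0.41 ] [ 0.583 -0.054  0.404]
```

The true fingertips sit about 10 mm above the reported TCP at opening 0.4, so the tool's real length is about 27 mm shorter than stated. That explains the miss: the tips were at ~0.12, above the housing's top at 0.11. Redo the grasp 34 mm lower.

```bash
python3 - <<'E'
from h import *
r.set_gripper(1.0); r.move_to([.48,.1115,.17],quat(176.8))
r.move_linear([.48,.1115,.100],vel=.12); stat("pre")
r.move_linear([.48,.1115,.069],vel=.04); stat("down")
if abs(r.current_contact_force()[2])<4:
    r.set_gripper(0.4,squeeze=25); stat("grip")
E
```

```text
pre t20.3 [0.4805 0.1114 0.1005] F [-0.2  0.9 -0.2] op0.999 ff 0.0
down t21.2 [0.4801 0.1115 0.0691] F [-0.4 -0.8  0.2] op1.001 ff 0.0
grip t21.7 [0.4803 0.1117 0.0695] F [-1.3  1.4  5.2] op0.560 ff 25.1
```

```bash
python3 - <<'E'
from h import *
r.move_linear([.4757,.0192,.0691],vel=.06); stat("slid")
r.set_gripper(1.0); stat("open")
r.move_linear([.4757,.0192,.20],vel=.2)
r.move_to([.6603,-.0431,.19],quat(96)); r.set_gripper(.6); stat("over drift")
si=optics.get_image("side"); np.savez("side4.npz",**si)
W=cloud(si)
# housing as far as visible beside the tower; drift handle top and finger tips
m=(abs(W[...,0]-.6603)<.08)&(abs(W[...,1]+.0431)<.04)&(W[...,2]>.15)&(W[...,2]<.26); m[:60]=0
p=W[m]
for z in np.arange(.16,.24,.01):
    q=p[(p[:,2]>=z)&(p[:,2]<z+.01)]
    if len(q): print("%.2f"%z,len(q),q.min(0).round(3),q.max(0).round(3),q.mean(0).round(3))
m=(abs(W[...,0]-.4753)<.06)&(abs(W[...,1]-.019)<.06)&(W[...,2]>.1)&(W[...,2]<.12); print("housing top pts",m.sum(), W[m].max(0) if m.any() else "", W[m].min(0) if m.any() else "")
E
```

```text
slid t23.4 [0.4761 0.0195 0.0695] F [0.2 5.7 5.5] op0.560 ff 25.3
open t23.8 [0.4756 0.0191 0.069 ] F [0.5 0.7 0.7] op0.998 ff 0.0
over drift t26.3 [ 0.6603 -0.0431  0.1901] F [ 0.   0.4 -0.2] op0.596 ff 0.0
0.20 64 [ 0.621 -0.058  0.202] [ 0.697 -0.032  0.21 ] [ 0.663 -0.048  0.206]
0.21 153 [ 0.619 -0.06   0.21 ] [ 0.699 -0.032  0.22 ] [ 0.657 -0.048  0.215]
0.22 157 [ 0.618 -0.059  0.22 ] [ 0.699 -0.031  0.23 ] [ 0.657 -0.048  0.225]
0.23 157 [ 0.619 -0.061  0.23 ] [ 0.698 -0.029  0.24 ] [ 0.659 -0.048  0.235]
housing top pts 253 [0.49719485 0.04146758 0.11070679] [ 0.46676649 -0.00686932  0.10001472]
```

```bash
python3 - <<'E'
from h import *
r.move_linear([.6603,-.0431,.084],vel=.1); stat("down")
r.set_gripper(.1,squeeze=80); stat("grip"); print(r.current_torque())
print(np.round(r.current_tool_pos(),4))
r.move_linear([.6603,-.0431,.235],vel=.1); stat("up")
r.move_linear([.4757,.0192,.235],vel=.18); stat("over")
im=optics.get_image("top"); np.savez("top5.npz",**im); si=optics.get_image("side"); np.savez("side5.npz",**si)
a=cv2.resize(im["pixels"][270:380,150:340],(532,308)); b=cv2.resize(si["pixels"][100:300,170:320],(231,308)); cv2.imwrite("pics/c6.png",np.hstack([a,b])[:,:,::-1])
E
```

```text
down t27.5 [ 0.6607 -0.0431  0.0847] F [ 0.   0.8 -0.7] op0.595 ff 0.0
grip t27.9 [ 0.6607 -0.0432  0.0847] F [-0.5  0.2  5.7] op0.248 ff 78.1
[ 0.05982154  0.19741754 -0.0248444 ]
[ 0.6607 -0.0432  0.0847]
up t29.6 [ 0.6601 -0.0431  0.2343] F [-0.4 -0.3 -2.5] op0.249 ff 78.2
over t30.8 [0.4764 0.019  0.235 ] F [-0.7  0.7 -2. ] op0.249 ff 78.2
```

View pics/c6.png

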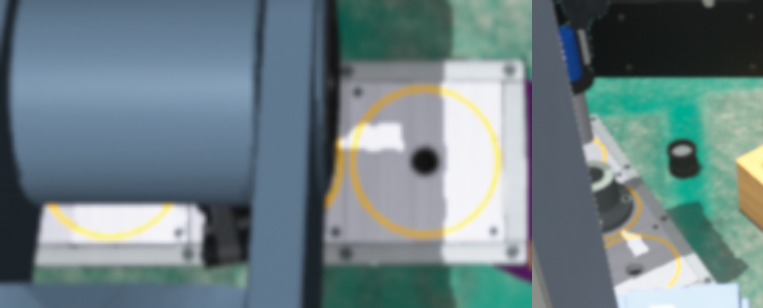

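The side crop shows the drift held upright (handle at image (188,125)) over the housing, which now stands on the large-hole station; the small hole is clear. Lowering with force checks.

```bash
python3 - <<'E'
from h import *
x,y=.4757,.0192
for z,v in((.192,.1),(.182,.05),(.168,.05),(.160,.03),(.155,.03),(.150,.03),(.140,.04),(.128,.04)):
    r.move_linear([x,y,z],vel=v); stat("z%.3f"%z); f=r.current_contact_force()
    if f[2]>35 or np.hypot(f[0],f[1])>12 or (z>.17 and f[2]>5): print("STOP"); break
E
```

```text
z0.192 t31.5 [0.476  0.0192 0.1923] F [ 0.7  0.  -1.8] op0.250 ff 78.2
z0.182 t31.8 [0.4756 0.0192 0.1819] F [ 0.1 -0.  -1.8] op0.249 ff 78.3
z0.168 t32.3 [0.4756 0.0192 0.1677] F [-0.7 -0.6 -1.6] op0.246 ff 78.3
z0.160 t32.7 [0.4755 0.0192 0.1598] F [-0.1  0.2 -1.7] op0.249 ff 78.4
z0.155 t33.0 [0.4755 0.0192 0.1548] F [-1.1  0.2 -2.7] op0.249 ff 78.3
z0.150 t33.3 [0.4755 0.0192 0.1497] F [-1.1  0.4 -2.2] op0.247 ff 78.3
z0.140 t33.7 [0.4756 0.0192 0.1397] F [ 1.1 -0.8 -3. ] op0.249 ff 78.3
z0.128 t34.2 [0.4756 0.0192 0.1278] F [ 0.8 -0.7 -2.3] op0.249 ff 78.3
```

No resistance was felt, so I'll check how the drift sits relative to the housing from the side depth image.

```bash
python3 - <<'E'
from h import *
si=optics.get_image("side"); np.savez("side6.npz",**si)
for n,f in(("held high (TCP .235)","side5.npz"),("now (TCP .128)","side6.npz")):
    s=dict(np.load(f)); W=cloud(s); hsv=cv2.cvtColor(s["pixels"],cv2.COLOR_RGB2HSV)
    b=cv2.inRange(hsv,(105,150,40),(128,255,255))>0; b&=(abs(W[...,0]-.4757)<.05)&(abs(W[...,1]-.0192)<.05)
    print(n); q=W[b]; print(" blue",len(q), (q.min(0).round(3),q.max(0).round(3)) if len(q) else "")
    m=(abs(W[...,0]-.4757)<.05)&(abs(W[...,1]-.0192)<.05)&(W[...,2]>.055)&(W[...,2]<.25); p=W[m]
    for z in np.arange(.06,.25,.008):
        q=p[(p[:,2]>=z)&(p[:,2]<z+.008)]
        if len(q)>2: print(" %.3f"%z,len(q),q.min(0)[:2].round(3),q.max(0)[:2].round(3))
E
```

```text
held high (TCP .235)
 blue 306 (array([0.471, 0.004, 0.233]), array([0.49 , 0.028, 0.283]))
 0.060 124 [ 0.462 -0.028] [0.525 0.055]
 0.068 276 [ 0.463 -0.022] [0.511 0.035]
 0.076 55 [ 0.466 -0.01 ] [0.497 0.035]
 0.084 81 [ 0.467 -0.006] [0.497 0.034]
 0.092 83 [ 0.467 -0.007] [0.494 0.033]
 0.100 172 [ 0.466 -0.006] [0.498 0.041]
 0.108 83 [ 0.467 -0.007] [0.497 0.039]
 0.156 26 [0.471 0.006] [0.485 0.016]
 0.164 36 [0.471 0.005] [0.483 0.012]
 0.172 30 [0.471 0.008] [0.484 0.015]
 0.180 33 [0.471 0.007] [0.484 0.013]
 0.188 37 [0.471 0.007] [0.484 0.015]
 0.196 35 [0.471 0.006] [0.485 0.017]
 0.204 36 [0.471 0.008] [0.485 0.018]
 0.212 24 [0.471 0.008] [0.483 0.013]
 0.220 14 [ 0.468 -0.003] [0.49  0.005]
 0.228 179 [ 0.467 -0.005] [0.496 0.028]
 0.236 44 [0.47  0.004] [0.486 0.015]
 0.244 47 [0.47  0.004] [0.498 0.018]
now (TCP .128)
 blue 220 (array([0.471, 0.005, 0.126]), array([0.488, 0.025, 0.177]))
 0.060 105 [ 0.463 -0.029] [0.524 0.037]
 0.068 287 [ 0.463 -0.021] [0.511 0.034]
 0.076 56 [ 0.467 -0.007] [0.498 0.013]
 0.084 62 [ 0.467 -0.007] [0.497 0.012]
 0.092 58 [ 0.466 -0.008] [0.497 0.024]
 0.100 99 [ 0.467 -0.007] [0.497 0.021]
 0.108 60 [ 0.467 -0.007] [0.496 0.017]
 0.116 27 [ 0.468 -0.004] [0.496 0.016]
 0.124 138 [ 0.467 -0.005] [0.495 0.025]
 0.132 37 [0.47  0.005] [0.49  0.017]
 0.140 54 [0.47  0.006] [0.498 0.016]
 0.148 76 [0.47  0.006] [0.499 0.017]
 0.156 66 [0.47  0.006] [0.499 0.017]
 0.164 74 [0.47  0.006] [0.499 0.033]
 0.172 119 [0.47  0.006] [0.504 0.029]
 0.180 99 [0.485 0.006] [0.517 0.032]
 0.188 153 [0.484 0.005] [0.522 0.032]
 0.196 108 [0.484 0.002] [0.525 0.035]
 0.204 124 [0.47  0.001] [0.526 0.036]
 0.212 137 [0.47 0.  ] [0.526 0.035]
 0.220 135 [0.471 0.001] [0.525 0.025]
 0.228 131 [ 0.467 -0.002] [0.525 0.023]
 0.236 196 [ 0.467 -0.003] [0.525 0.027]
 0.244 65 [ 0.471 -0.001] [0.516 0.017]
```

The drift is well inside: the guard is at z≈0.122–0.130, so the nose is ~8 mm below the foot. The bush should be through, and its resistance probably shows only during motion. I'll press a little further while timing it, raise, then look down the bore with the drift still in hand.

```bash
python3 - <<'E'
from h import *
r.move_linear([.4757,.0192,.1215],vel=.05); stat("low")
r.move_linear([.4757,.0192,.235],vel=.2); stat("up")
r.move_to([.44,.27,.46],quat(96)); stat("aside")
im=optics.get_image("top"); np.savez("top7.npz",**im)
cv2.imwrite("pics/c7.png",cv2.resize(im["pixels"][285:370,150:340],None,fx=4,fy=4,interpolation=2)[:,:,::-1])
E
```

```text
low t34.5 [0.4755 0.0192 0.1212] F [ 0.4 -0.8 -2.7] op0.244 ff 78.3
up t35.2 [0.4752 0.0192 0.234 ] F [ 1.  -0.7 -2.2] op0.251 ff 78.4
aside t36.5 [0.4403 0.2693 0.4587] F [ 0.2  0.2 -2.1] op0.246 ff 78.3
```

View pics/c7.png

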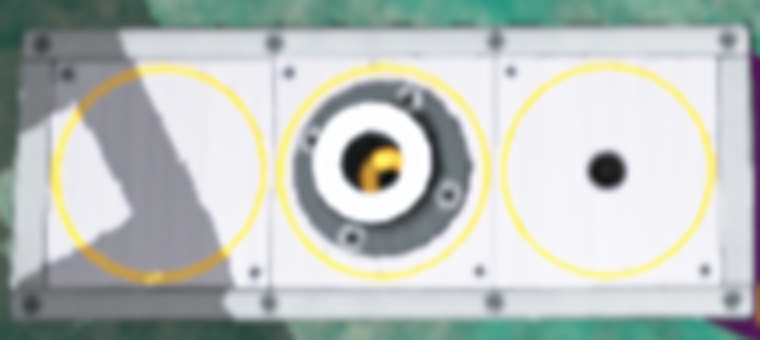

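The housing's flange lies centred inside the large station's ring (crop (382,168)). Brass is now seen off-centre and deeper through the bore at crop (383,168), image (246,327). I'll confirm its depth, then return the drift.

```bash
python3 - <<'E'
from h import *
W=cloud(dict(np.load("top7.npz"))); W0=cloud(dict(np.load("top0.npz")))
print("now",(W[322:332,240:250,2]*1000).round().astype(int).tolist()[::3]); print("before",(W0[322:330,184:192,2]*1000).round().tolist()[::3])
E
```

```text
now [[9, 11, 8, 9, 8, 10, 10, 10, 12, 12], [8, 8, 33, 29, 35, 37, 33, 30, 34, 37], [11, 32, 30, 33, 11, 10, 7, 6, 9, 9], [36, 36, 32, 36, 13, 10, 10, 10, 10, 110]]
before [[88.0, 89.0, 87.0, 88.0, 87.0, nan, 88.0, 87.0], [88.0, 57.0, 62.0, 61.0, 57.0, 57.0, 63.0, 59.0], [89.0, 60.0, 57.0, 62.0, 58.0, 59.0, 60.0, 57.0]]
```

The bush's top is at z≈34 mm, so it is standing on the tray floor. Now the drift goes back.

```bash
python3 - <<'E'
from h import *
x,y=.6605,-.0431
r.move_to([x,y,.26],quat(96)); r.sleep(.3); stat("over")
for z,v in((.165,.12),(.152,.05),(.142,.05),(.09,.07),(.0850,.03)):
    r.move_linear([x,y,z],vel=v); stat("z%.4f"%z); f=r.current_contact_force()
    if f[2]>15 or np.hypot(f[0],f[1])>12: print("STOP"); break
else:
    r.set_gripper(.6); stat("open"); r.move_linear([x,y,.2],vel=.15); r.move_to([.44,.27,.46],quat(96)); stat("aside")
    im=optics.get_image("top"); np.savez("top8.npz",**im); si=optics.get_image("side"); np.savez("side8.npz",**si)
    for n,i in(("top",im),("side",si)):
        i0=dict(np.load(n+"0.npz")); roi=(slice(180,245),slice(245,345)) if n=="top" else (slice(165,280),slice(295,390))
        print(n,"holder diff px",(cv2.absdiff(i["pixels"],i0["pixels"])[roi].max(2)>60).sum(), "median dz",np.nanmedian(abs(i["depth"]-i0["depth"])[roi]))
        hsv=cv2.cvtColor(i["pixels"],cv2.COLOR_RGB2HSV); m=cv2.inRange(hsv,(100,150,60),(125,255,255)); k=np.zeros_like(m); k[roi]=m[roi]; c=cv2.moments(k,True); print("blue",c["m00"],c["m10"]/c["m00"],c["m01"]/c["m00"])
E
```

```text
over t38.4 [ 0.6605 -0.0426  0.2604] F [-0.3 -0.1 -0.6] op0.247 ff 78.3
z0.1650 t39.4 [ 0.661  -0.0432  0.1659] F [-0.2 -0.4 -2.4] op0.249 ff 78.3
z0.1520 t39.8 [ 0.6603 -0.0431  0.1517] F [-0.5 -0.3 -2.4] op0.250 ff 78.3
z0.1420 t40.1 [ 0.6603 -0.0431  0.1415] F [ 0.  -0.7 -2.1] op0.246 ff 78.3
z0.0900 t41.0 [ 0.6608 -0.0431  0.0904] F [-1.1  0.5 -2.6] op0.253 ff 78.3
z0.0850 t41.3 [ 0.6605 -0.0431  0.085 ] F [ 0.7  0.8 -1.5] op0.248 ff 78.5
open t41.7 [ 0.6606 -0.0431  0.0852] F [-0.3 -0.4 -0.1] op0.598 ff 0.0
aside t44.4 [0.4405 0.2696 0.4591] F [0.3 0.1 0.5] op0.605 ff 0.0
top holder diff px 0 median dz 0.0021092892
blue 208.0 274.6057692307692 214.1346153846154
side holder diff px 1 median dz 0.0017722249
blue 325.0 327.76307692307694 203.31384615384616
```

The holder area matches its starting picture in both views, so the drift is fully home.

```bash
python3 -c "
from h import *
print(r.hand_in()); stat()"
```

```text
the job is handed in; nothing more can be done
None
the job is handed in; nothing more can be done
```

The job is handed in at about 44 s of the 72 s allowed: the bush is out and standing in the tray, the housing is inside the large-hole station's ring, and the drift is back fully home; my first grip on the housing passed above it (the fingertips sit about 27 mm higher than stated) and disturbed nothing.

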